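# Prop the wheel bay's sprung gate and roll the grinder wheel home

### The job

Push the yellow sprung gate of the blue wheel bay open and leave the wooden block standing between the low blue stop and the gate's tab, so that it keeps the gate open after you let go. Then roll the orange grinder wheel on its rim along the bench (turning, not skidding), through the open gate and over the little sill, fully home against the bay's back stop, and leave it standing there with the gate still propped; never lift the wheel off the bench or let it fall flat, and leave the spoon, tape, spare wheel, jar and pen where they are.

Things in the scene. Friction and masses are not known exactly. Their poses are not given: they have to be found in the camera images.
- bay: Blue steel parking bay on a thin grey plate, fixed to the bench. Origin on the bench surface under the axle of a fully parked wheel; z up. The wheel enters along the bay's +y; parked, its axle lies along the bay's x. Back stop 55 mm tall, 66 mm wide, face at y = +41 mm. A sill 3 mm high crosses the floor from y = -26 to -20 mm: once over it, the wheel stays between sill and back stop.
- bay_mouth (a point): Middle of the bay's mouth on the bench (x = 0, y = -45 mm in the bay's frame), axes as the bay. From here two guide rails 12 mm high run 105 mm along +y, inner faces 25 mm either side of the middle.
- prop_stop (a point): Foot, on the bench, of the +x face of the low blue prop stop (x = 87, y = 0 mm in the bay's frame), axes as the bay. The stop is 12 mm thick (x), 40 mm wide (y), 25 mm tall. The block belongs on the bench between this face and the gate's tab, centred on this y. A grey gate guide, 25 mm tall, stands 7 to 27 mm to -x and 45 to 69 mm to -y of this point.
- gate (a joint): Opening of the yellow gate in m, 0 closed, at most 0.062. It slides along the bay's +x against a spring: 3 N when closed, 6.5 N fully open; let go, it shuts. Its bar (y = -62 to -52 mm in the bay's frame, top 18 mm high) closes the bay's mouth, its end at x = -26 mm when closed. With the block in place it reads about 0.048 and the mouth is clear.
- gate_tab (a point): Top edge of the inner (-x) face of the gate's upright yellow tab, which the block bears on. Closed it is 32 mm to +x of the prop stop's face, 60 mm high; it moves with the gate. Plate 12 mm thick (x), 60 mm tall, from 62 mm to -y to 20 mm to +y of this point. As the tab is taller than the stop, a block held just above the stop can push the tab until it fits down between them.
- prop_center (a point): Centre (30 mm above its underside) of the pale wooden block, 80 mm long (its x) by 30 mm thick (its y) by 60 mm tall (z), 0.1 kg. It stands loose on the bench. Its 80 mm length goes along the bay's x between stop and tab.
- wheel_center (a point): Centre of the orange-tyred grinder wheel, which stands on its rim, centre 40 mm above the bench. Diameter 80 mm, tyre 32 mm wide; steel axle bosses of 14 mm diameter make it 40 mm wide at the axle. About 0.7 kg. Its x axis is the axle (level while it stands). Pinched lightly (3 to 5 N) on the two bosses, with its weight left on the bench, it turns about them as it is moved; pinched hard, it skids.
- wheel_mark (a point): White mark across the rim of the wheel, 36 mm from its centre; at the top at the start, it goes round as the wheel rolls.
- spoon: Brass spoon 170 mm long lying on the bench, to the right of the wheel's start (seen from the robot). Leave alone.
- tape: Grey roll of tape lying flat, 84 mm across, 48 mm high, behind the bay's back stop; origin under its centre. Leave alone.
- spare: Green-tyred spare wheel lying flat, 80 mm across, 40 mm high; origin at its centre. Leave alone.
- jar: Closed jar, 66 mm across, 85 mm high, beyond the bay; origin under its centre. Leave alone.
- pen: Red pen 130 mm long, lying at the robot's right. Leave alone.
Not all that is in view belongs to the job. Of the things that look like the part that bears wheel_center, the smallest one is meant.

How it is judged:
On the way, in this order (a step that is already met when the one before it is completed fails the run):
1. the block stands between stop and tab and holds the gate open by itself (value of joint gate above 0.042 m and contact force between the fingers and anything else below 0.1 N and x of prop_center in the frame of bay between 0.117 and 0.139 m and height (world z) of prop_center below 0.036 m), for 0.3 s.
2. the wheel has rolled half a turn on its rim: the white mark is at the bottom (height (world z) of wheel_mark below 0.02 m and angle between wheel_center's own x axis and vertical between 1.25 and 1.89 rad and value of joint gate above 0.042 m).
At the end, for the whole second after the job is handed in: The wheel stands at rest on its rim (axle level within 0.17 rad) between the rails, its centre within 14 mm sideways of the bay's middle and no more than 10 mm short of the back stop; the block stands on the bench between stop and tab and holds the gate open by more than 42 mm; everything released (x of wheel_center in the frame of bay between -0.014 and 0.014 m and y of wheel_center in the frame of bay between -0.01 and 0.006 m and height (world z) of wheel_center below 0.046 m and angle between wheel_center's own x axis and vertical between 1.4 and 1.74 rad and linear speed of wheel below 0.02 m/s and value of joint gate above 0.042 m and x of prop_center in the frame of bay between 0.117 and 0.139 m and height (world z) of prop_center below 0.036 m); the robot touches nothing.
It fails at once if the wheel is lifted off the bench (height (world z) of wheel_center above 0.055 m).
It fails at once if the wheel falls over (angle between wheel_center's own x axis and vertical below 0.9 rad or angle between wheel_center's own x axis and vertical above 2.24 rad).
It fails at once if a bystander is disturbed (moved by more than 30 mm) (distance of any of spoon, tape, spare, jar, pen from where it was at the start of the episode above 0.03 m).
It also fails if it takes over 62 s, if anything falls off the work surface, if the arm or the gripper's body presses on something with over 40 N, if the wrist force passes 120 N, or if a joint passes its speed limit or range.

### The arm

A 6-joint arm with a two-finger parallel gripper is mounted at the origin on the work surface. World frame = base frame: x ahead of the robot, y to its left, z up, the work surface at z = 0. Lengths are in m, angles in rad, forces in N, time in s.
With the tool pointing down it reaches from about 0.35 to 0.85 m from the base axis. Payload 8.1 kg.
Tool frame: the origin (TCP) lies midway between the tips of the shut fingers; the grasp point (between the pads) lies 19 mm behind it (robot.grip_point_offset is the distance from the TCP to the grasp point, in m); z points along the fingers, y is the line along which they close (so a half turn about z gives the same grasp; the last joint's range is limited). The gripper opens to 93 mm and grips with 3 to 60 N. Pads are 15 mm wide; open, the fingers measure 128 mm over their backs; the gripper's body (75 mm by 188 mm) begins 65 mm behind the grasp point.
Start: joints at [1.241, 0.13, 1.488, -0, 1.523, -0.085], TCP at [0.145, 0.582, 0.219] pointing down, gripper open.
Joint ranges: [-2.96, 2.96], [-0.89, 2.26], [0.02, 2.5], [-1.34, 4.48], [0, 2.73], [-2.66, 2.66]. Speed limits (rad/s): [2.39, 2.39, 2.79, 3.14, 3.14, 3.14].

### API

Orientations are given as a rotation vector (axis times angle).
In Python, from plant import robot, read_camera, job gives the robot as it stands.
- The arm moves only by the shell command python3 -m inch 'ROWS' [FORCE]. ROWS is JSON, one flat list of numbers, 5 for each row, row after row: the shift along the world's x, y, z in mm, then the turn about the world's z in degrees, then the opening in per cent of the stroke, from 0 (shut) to 100 (fully open). In form: [dx, dy, dz, yaw, hand, dx, dy, dz, yaw, hand, ...]. A call has 1 to 10 rows; each row is the pose to reach, as a shift and turn from the pose commanded when the call began; what a row does not reach only later rows make up. A row lasts 1/12 s, in which the tool goes at most 41.7 mm and 7.16 degrees, less where a joint would pass 70% of its speed; a pose out of reach is approached as far as the arm can. A call with a gripper value outside its range is refused whole. The fingers move at their own pace and stop on an object; FORCE is the grip in N (left out, the last holds). Time passes only in rows, so rows that repeat a pose let the fingers close. It gives the time, the measured TCP pose, the force, the opening and the grip force at its end, in the units of the state.
- robot.read_state(): the state, without advancing time (a new reading comes with each control period).
- read_camera(name): name is "side" or "top"; returns a dict with "image" (400x640x3 uint8, blue, green, red), "K" (3x3 intrinsics, pixels), "D" ([k1, k2, p1, p2, k3] as OpenCV has them; the pictures are not rectified), "extrinsics" (4x4, takes a point from world to camera coordinates). Camera axes: x right, y down, z forward; pixel columns grow to the right and rows downward; lengths in m; the calibration is good to about 2 mm. A picture is of the moment at which its call begins. There is no depth.
- job.close_job(): hands the job in; it is judged then, once.
The state is a dict: "t": time; "q": joint angles; "dq": joint speeds; "joint_torque": joint torques, N m; "tool_pos": TCP position; "orientation": TCP orientation; "force": force on the tool from outside, world axes, zero at the start; "wrist_torque": the same for the moment, N m; "opening": finger opening in m; "gripper_force": force on a finger pad.
Only numpy, scipy, OpenCV 4.12 (cv2) and the standard library are available. Lean on these libraries where they do the work, as an engineer would, in place of code of your own. Each camera call takes 0.05 s, during which the arm holds its last target. There are 200 camera calls.

## Working session

There is one attempt and no reset: what is moved stays moved. The work goes in short steps, Python scripts to look and compute and a shell command to move; the robot and the scene stay as the last step left them, time stands still between calls to the robot, and variables do not carry over. Pictures are saved under pics/ and viewed, at most 10 in all, crops included, and the job is handed in when it is done.

```bash
ls; mkdir -p pics
python3 - <<'E'
from plant import robot, read_camera
import cv2
for n in("top","side"):
    c=read_camera(n); cv2.imwrite(f"pics/{n}0.png",c["image"]); print(n,c["K"],c["D"],c["extrinsics"])
s=robot.read_state(); print(s)
E
```

```text
pics
top [[423.82649268   0.         319.38168294]
 [  0.         423.82649268 200.43323362]
 [  0.           0.           1.        ]] [-0.03721124  0.          0.          0.          0.        ] [[ 0.01645272 -0.99986154 -0.00249046 -0.03950117]
 [-0.9944434  -0.01610444 -0.1040335   0.50168185]
 [ 0.10397899  0.00418825 -0.99457068  1.41279662]
 [ 0.          0.          0.          1.        ]]
side [[439.8504521    0.         312.49900207]
 [  0.         439.8504521  197.56162233]
 [  0.           0.           1.        ]] [-0.05839768  0.          0.          0.          0.        ] [[ 0.94767195 -0.3191043   0.00950419 -0.51263396]
 [-0.1820583  -0.56465054 -0.80499972  0.12816674]
 [ 0.26224541  0.76114533 -0.59319906  1.186922  ]
 [ 0.          0.          0.          1.        ]]
{'t': 0.1, 'q': array([ 1.24062302e+00,  1.31072992e-01,  1.48917235e+00, -2.36315614e-05,
        1.52303252e+00, -8.53828204e-02]), 'dq': array([-2.39381911e-04, -3.32322032e-03, -1.27416906e-03,  1.08239703e-03,
       -5.00058254e-05,  9.73150118e-04]), 'joint_torque': array([ 8.86629532e-04, -5.61344469e+01, -4.93091226e+01,  7.70038180e-02,
        2.92526203e-02, -9.45829629e-05]), 'tool_pos': array([0.14521734, 0.58161822, 0.21769884]), 'orientation': array([-3.83515128e-01, -3.11776759e+00,  2.59756804e-03]), 'force': array([ 0.36889908, -0.63072292, -0.07509185]), 'wrist_torque': array([-0.01317002,  0.00491056,  0.01061115]), 'gripper_force': 0.0, 'opening': 0.09292477949322957}
```

View pics/top0.png

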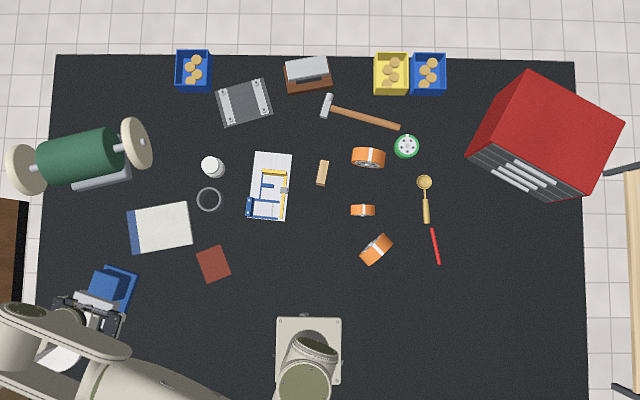

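View pics/side0.png

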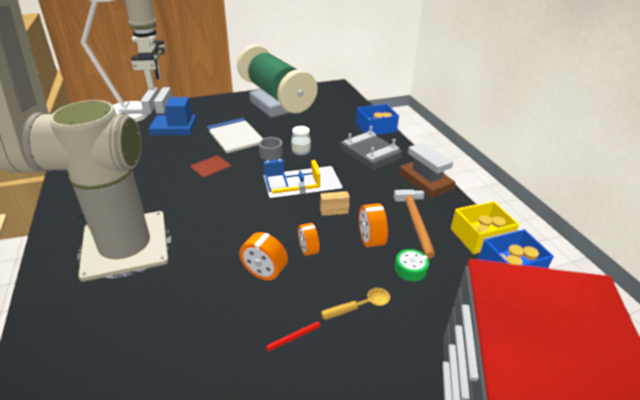

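Orange wheels in the top view: A (368,157), B (362,210) and C (376,250). B looks smallest, which fits "the smallest one is meant". I'll confirm that in one enlarged crop.

```bash
cat > h.py <<'E'
import numpy as np, cv2
from plant import robot, read_camera
def ray(c,uv):
    K,D,E=[np.array(c[k]) for k in("K","D","extrinsics")]
    p=cv2.undistortPoints(np.array([[uv]],float),K,D)[0,0]
    R,t=E[:3,:3],E[:3,3]; return -R.T@t, R.T@np.array([p[0],p[1],1.])
def onz(c,uv,z):
    o,d=ray(c,uv); return o+d*(z-o[2])/d[2]
def proj(c,P):
    E=np.array(c["extrinsics"]); return cv2.projectPoints(np.array(P,float).reshape(-1,1,3),cv2.Rodrigues(E[:3,:3])[0],E[:3,3],np.array(c["K"]),np.array(c["D"]))[0][:,0]
def tri(c1,u1,c2,u2):
    o1,d1=ray(c1,u1);o2,d2=ray(c2,u2)
    s=np.linalg.lstsq(np.c_[d1,-d2],o2-o1,rcond=None)[0]
    return (o1+s[0]*d1+o2+s[1]*d2)/2, np.linalg.norm(o1+s[0]*d1-o2-s[1]*d2)
def crop(n,x0,y0,x1,y1,k,name):
    c=read_camera(n); cv2.imwrite("pics/"+name,cv2.resize(c["image"][y0:y1,x0:x1],None,fx=k,fy=k,interpolation=cv2.INTER_CUBIC)); return c
def comps(c,lo,hi,box,amin=15):
    x0,y0,x1,y1=box
    m=cv2.inRange(cv2.cvtColor(c["image"],cv2.COLOR_BGR2HSV),lo,hi); mm=np.zeros_like(m); mm[y0:y1,x0:x1]=m[y0:y1,x0:x1]
    cs,_=cv2.findContours(mm,cv2.RETR_EXTERNAL,cv2.CHAIN_APPROX_NONE)
    return [k for k in cs if cv2.contourArea(k)>=amin]
E
python3 - <<'E'
from h import *
t=crop("top",235,140,395,270,4.6,"topc.png")
s=crop("side",230,130,400,285,3.8,"sidec.png")
for c,n in((t,"top"),(s,"side")):
    for nm,lo,hi in(("orange",(5,150,120),(16,255,255)),("yellow",(20,150,120),(32,255,255)),("blue",(100,130,60),(125,255,255)),("wood",(10,50,120),(22,149,255))):
        for k in comps(c,lo,hi,(235,135,400,285)):
            r=cv2.minAreaRect(k); print(n,nm,[np.round(v,1) for v in r],cv2.contourArea(k))
E
```

```text
top orange [array([369.8, 255.8]), array([16.3, 15.6]), np.float64(45.0)] 204.5
top orange [array([383.5, 242.5]), array([15.6, 12.7]), np.float64(45.0)] 163.5
top orange [array([353.5, 209.5]), array([9., 5.]), np.float64(90.0)] 29.0
top orange [array([369.5, 209. ]), array([ 9., 10.]), np.float64(-0.0)] 69.5
top orange [array([378.1, 157.7]), array([12.6, 18.1]), np.float64(8.1)] 162.0
top orange [array([359.3, 155.3]), array([15.1, 18.7]), np.float64(8.1)] 188.5
top blue [array([261.4, 207.9]), array([31.8, 19.8]), np.float64(7.6)] 138.5
top blue [array([266.5, 184. ]), array([11.5,  5. ]), np.float64(5.2)] 23.5
top wood [array([358.5, 209. ]), array([10.,  7.]), np.float64(90.0)] 65.5
top wood [array([321.9, 172.4]), array([ 9. , 25.5]), np.float64(11.3)] 197.0
top wood [array([361.7, 153. ]), array([ 7.6, 11.2]), np.float64(11.3)] 47.0
side orange [array([263.2, 255.8]), array([46.7, 41.7]), np.float64(45.0)] 597.0
side orange [array([311. , 241.5]), array([27., 16.]), np.float64(90.0)] 249.0
side orange [array([374.5, 228. ]), array([36., 25.]), np.float64(90.0)] 497.5
side orange [array([369.1, 205.9]), array([ 6.5, 23.8]), np.float64(70.0)] 25.5
side yellow [array([254.5, 238. ]), array([ 4.9, 14.8]), np.float64(45.0)] 43.5
side yellow [array([285. , 189.3]), array([ 3.4, 26.3]), np.float64(82.4)] 60.5
side yellow [array([312.5, 173.5]), array([13., 29.]), np.float64(0.0)] 150.0
side blue [array([301., 176.]), array([4., 8.]), np.float64(0.0)] 16.0
side blue [array([274.7, 173.6]), array([28.6, 21. ]), np.float64(80.9)] 267.0
side wood [array([334.5, 202.8]), array([23.1, 29.8]), np.float64(86.6)] 607.5
```

View pics/topc.png

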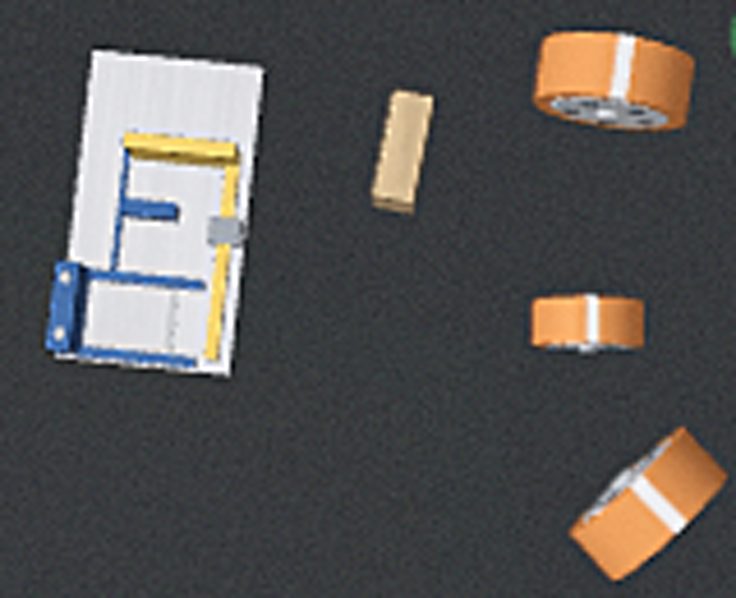

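View pics/sidec.png

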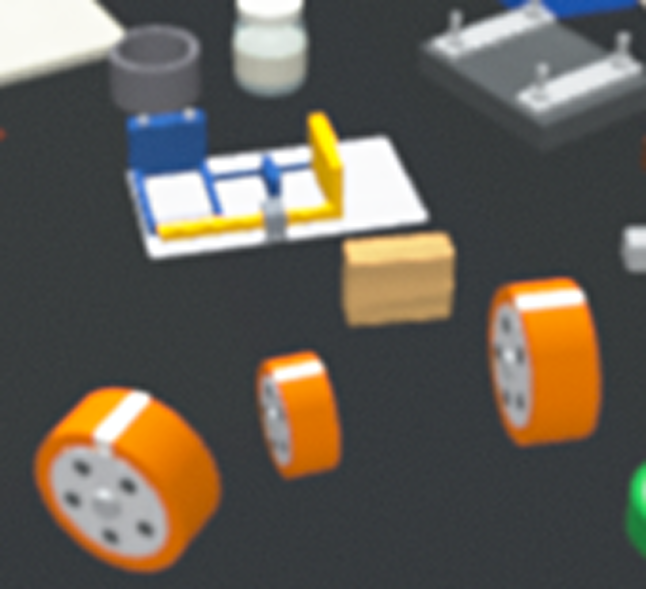

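The crops settle it. In the top crop A spans about 150 px, C about 140 and B only 112 (its height of 120 px in the side crop is also the least), so wheel B at top (362,210) is the one. The block is at (322,172). The bay's mouth faces right, turned a few degrees clockwise. Next is a precise bay crop.

Run:
```python
from h import *
t=crop("top",242,146,300,226,7.4,"bay.png"); s=read_camera("side")
np.set_printoptions(precision=4,suppress=True)
# block: top face z=.06
k=max(comps(t,(10,50,150),(24,200,255),(310,155,335,190)),key=cv2.contourArea)
b=np.array([onz(t,p,.06)[:2] for p in k[:,0]],np.float32); r=cv2.minAreaRect(b); print("block top",r)
# wheel orange+white
im=t["image"]; h=cv2.cvtColor(im,cv2.COLOR_BGR2HSV)
m=((h[...,2]>110)).astype(np.uint8); mm=np.zeros_like(m); mm[195:225,345:380]=m[195:225,345:380]
k=max(cv2.findContours(mm,0,1)[0],key=cv2.contourArea); print("wheel box px",cv2.boundingRect(k),cv2.minAreaRect(k)); print(cv2.minAreaRect(np.array([onz(t,p,.04)[:2] for p in k[:,0]],np.float32)))
# plate
m=((h[...,2]>170)&(h[...,1]<60)).astype(np.uint8); mm=np.zeros_like(m); mm[145:226,240:300]=m[145:226,240:300]
k=max(cv2.findContours(mm,0,1)[0],key=cv2.contourArea)
print("plate",cv2.minAreaRect(np.array([onz(t,p,.001)[:2] for p in k[:,0]],np.float32)))
# side wheel
h=cv2.cvtColor(s["image"],cv2.COLOR_BGR2HSV); 
k=max(comps(s,(0,0,90),(180,255,255),(292,215,325,262)),key=cv2.contourArea); print("side wheel",cv2.boundingRect(k),cv2.minAreaRect(k))
```

```text
block top ((0.5966724157333374, -0.03907817602157593), (0.028888512402772903, 0.07892554998397827), 79.79769897460938)
wheel box px (350, 204, 25, 13) ((362.0, 210.0), (12.0, 24.0), 90.0)
((0.47088924050331116, -0.1748981475830078), (0.04038245603442192, 0.08082456141710281), 0.9250161647796631)
plate ((0.554230809211731, 0.14310774207115173), (0.13048656284809113, 0.23498080670833588), 85.1409912109375)
side wheel (297, 222, 23, 34) ((308.30767822265625, 238.53848266601562), (32.55527877807617, 20.788311004638672), 78.69007110595703)
```

View pics/bay.png

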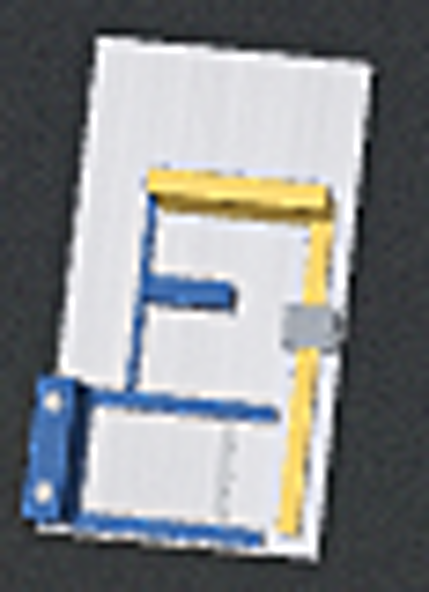

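The bay crop shows the tab's outer top corners at (148,168) and (333,184). The bar's end is at (278,533)-(300,537), the rail ends at (278,413) and (264,540), and the stop's corner at (236,284). I'll cast these onto their heights and fit the bay pose rigidly.

Run:
```python
from h import *
np.set_printoptions(precision=1,suppress=True)
t=read_camera("top");s=read_camera("side")
P=[((148,168),(131,20,60)),((333,184),(131,-62,60)),((278,533),(-26,-52,18)),((300,537),(-26,-62,18)),((271,476.5),(0,-45,12)),((236,284),(87,-20,25)),((48,445),(0,None,55))]
W=[];B=[]
for (u,v),b in P:
    px=((u+.5)/7.4-.5+242,(v+.5)/7.4-.5+146); w=onz(t,px,b[2]/1e3)[:2]*1e3
    print(px,w,b)
    if b[1] is not None: W.append(w);B.append(b[:2])
W=np.array(W);B=np.array(B,float)
wc,bc=W.mean(0),B.mean(0); U,S,Vt=np.linalg.svd((B-bc).T@(W-wc)); R=(U@Vt).T
if np.linalg.det(R)<0: print("flip")
o=wc-R@bc; print("yaw",np.degrees(np.arctan2(R[1,0],R[0,0])),"origin",o,"scale",S.sum()/((B-bc)**2).sum()); print("res",W-(B@R.T+o))
f=lambda x,y,z:np.r_[R@[x,y]+o,z]/1e3
for n,b in(("stop",(87,0,0)),("prop goal",(127,0,30)),("mouth",(0,-45,0))): print(n,f(*b)*1e3)
# side-view check: tab inner top corners, wheel, block
print("side proj tab", proj(s,[f(131,20,60),f(131,-62,60),f(119,-62,60),f(0,0,0)]))
w,e=tri(t,(362,210),s,(308.3,238.5)); print("wheel tri",w*1e3,e*1e3)
bb=max(comps(s,(10,50,100),(24,200,255),(315,185,355,222)),key=cv2.contourArea); m=cv2.moments(bb); print("block side centroid",m['m10']/m['m00'],m['m01']/m['m00'],"pred",proj(s,[(.597,-.039,.035)]))
print("bay coords wheel",R.T@(w[:2]*1e3-o))
```

```text
(261.56756756756755, 168.27027027027026) [603.8 163.7] (131, 20, 60)
(286.56756756756755, 170.43243243243242) [597.7  79.8] (131, -62, 60)
(279.13513513513516, 217.59459459459458) [442.2 104.7] (-26, -52, 18)
(282.1081081081081, 218.13513513513513) [440.5  94.5] (-26, -62, 18)
(278.18918918918916, 209.95945945945945) [468.7 109.2] (0, -45, 12)
(273.4594594594595, 183.94594594594594) [556.4 126.4] (87, -20, 25)
(248.05405405405406, 205.7027027027027) [477.8 205.6] (0, None, 55)
yaw -4.8922335493456375 origin [472. 154.] scale 1.0003439245784524
res [[-0.5  1. ]
 [ 0.4 -1.2]
 [ 0.5  0.3]
 [-0.3  0.1]
 [ 0.5  0. ]
 [-0.6 -0.2]]
stop [558.7 146.6   0. ]
prop goal [598.6 143.1  30. ]
mouth [468.2 109.1   0. ]
side proj tab [[315.2 160.1]
 [321.5 173.6]
 [317.8 174.1]
 [277.3 183.8]]
wheel tri [ 470.4 -174.6   42. ] 0.5685576145055691
block side centroid 334.30005200208006 202.75637025481018 pred [[334.9 202.1]]
bay coords wheel [  26.4 -327.5]
```

The fit residuals are within 1.2 mm and the scale is 1.000: bay origin (472,154) mm, yaw -4.9°. The block is at (597,-39) with yaw -10.2°. The wheel is at (470.5,-174.7), axle along about world x. The heights check out too. Going to the block.

```bash
python3 -m inch '[452,-620,-50,3.8,100,452,-620,-50,3.8,100,452,-620,-50,3.8,100,452,-620,-50,3.8,100,452,-620,-50,3.8,100,452,-620,-50,3.8,100,452,-620,-50,3.8,100,452,-620,-50,3.8,100,452,-620,-50,3.8,100,452,-620,-50,3.8,100]' 50
```

```text
t: 1.23
tool_pos: [0.3912, 0.2444, 0.1918]
orientation: [0.279, 3.128, 0.001]
force: [0.8, -0.2, 0.2]
opening: 0.0928
gripper_force: 0.0
```

```bash
python3 -m inch '[206,-283,-70,0,100,206,-283,-70,0,100,206,-283,-70,0,100,206,-283,-70,0,100,206,-283,-70,0,100,206,-283,-70,0,100,206,-283,-70,0,100,206,-283,-70,0,100,206,-283,-70,0,100,206,-283,-70,0,100]' 50
```

```text
t: 2.07
tool_pos: [0.5976, -0.0413, 0.12]
orientation: [-0.286, -3.128, 0.002]
force: [1.1, 0.3, -0.1]
opening: 0.0933
gripper_force: 0.0
```

```bash
python3 -m inch '[0,1,-40,0,100,0,1,-75,0,100,0,1,-100,0,100,0,1,-100,0,100,0,1,-100,0,20,0,1,-100,0,20,0,1,-100,0,20,0,1,-100,0,20,0,1,-100,0,20,0,1,-100,0,20]' 50; python3 -m inch '[0,0,0,0,20,0,0,0,0,20,0,0,0,0,20]' 50
```

```text
t: 2.9
tool_pos: [0.5972, -0.0359, 0.0229]
orientation: [0.28, 3.127, -0.0]
force: [0.4, -0.8, -0.2]
opening: 0.0577
gripper_force: 0.0
t: 3.15
tool_pos: [0.5963, -0.0359, 0.0216]
orientation: [0.28, 3.129, 0.0]
force: [0.4, 0.1, 0.6]
opening: 0.0373
gripper_force: 0.0
```

```bash
python3 -m inch '[0,0,0,0,15,0,0,0,0,15,0,0,0,0,15,0,0,0,0,15]' 50
```

```text
t: 3.48
tool_pos: [0.5962, -0.0359, 0.0215]
orientation: [-0.28, -3.129, 0.0]
force: [-0.7, -0.2, 0.2]
opening: 0.0297
gripper_force: 50.0
```

```bash
python3 -m inch '[0,0,40,0,15,0,0,80,2,15,-10,35,90,5.3,15,-22,75,90,5.3,15,-33,112,90,5.3,15,-44,150,90,5.3,15,-54.6,184,90,5.3,15,-54.6,184,90,5.3,15,-54.6,184,90,5.3,15]' 50
python3 - <<'E'
from h import *
s=crop("side",240,100,360,215,5,"s2.png"); t=crop("top",225,120,345,230,5,"t2.png")
cv2.imwrite("pics/c2.png",cv2.hconcat([cv2.resize(cv2.imread("pics/s2.png"),(400,384)),cv2.resize(cv2.imread("pics/t2.png"),(400,384))]))
print(robot.read_state()["tool_pos"],robot.read_state()["gripper_force"])
E
```

```text
t: 4.23
tool_pos: [0.5409, 0.1499, 0.1113]
orientation: [-0.129, -3.139, 0.0]
force: [0.3, -0.1, -1.1]
opening: 0.0301
gripper_force: 50.0
[0.5418174  0.14768816 0.1114154 ] 49.999539256095886
```

View pics/c2.png

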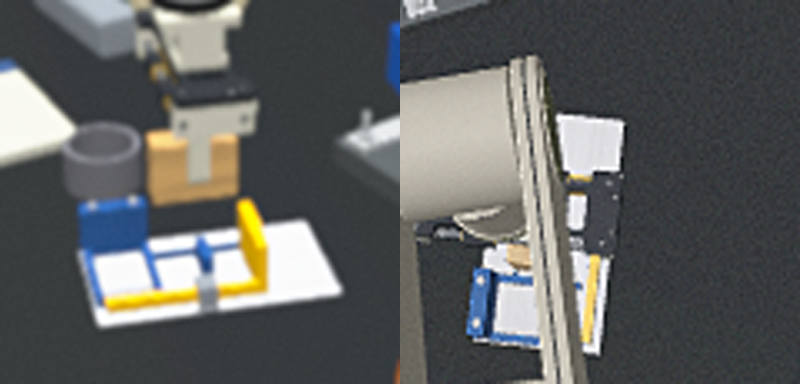

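The block hangs level over the bay just behind the tab (side crop about (195,165), tab at (250,235)). I'll lower it, push the tab and look at the force.

```bash
python3 -m inch '[0,0,-30,0,15,0,0,-55,0,15,0,0,-60,0,15,0,0,-60,0,15,8,-0.7,-60,0,15,16,-1.4,-60,0,15,24,-2,-60,0,15,32,-2.7,-60,0,15,40,-3.4,-60,0,15,40,-3.4,-60,0,15]' 50; python3 -m inch '[8,-0.7,0,0,15,16,-1.4,0,0,15,23,-2,0,0,15,23,-2,0,0,15,23,-2,0,0,15]' 50
```

```text
t: 5.17
tool_pos: [0.5837, 0.1444, 0.0526]
orientation: [0.136, 3.137, 0.0]
force: [-5.6, -0.5, 2.2]
opening: 0.0298
gripper_force: 50.0
t: 5.58
tool_pos: [0.6048, 0.1429, 0.0519]
orientation: [-0.135, -3.138, -0.0]
force: [-5.9, -0.7, 1.6]
opening: 0.0297
gripper_force: 50.0
```

```bash
python3 -m inch '[0,0,-8,0,15,0,0,-16,0,15,0,0,-23,0,15,0,0,-27,0,15,0,0,-29,0,15,0,0,-30,0,15,0,0,-30,0,15]' 50
python3 - <<'E'
from h import *
s=crop("side",250,120,350,210,7,"s3.png")
E
```

```text
t: 6.17
tool_pos: [0.6042, 0.1432, 0.0216]
orientation: [-0.135, -3.138, -0.001]
force: [-6.3, 0.1, 0.2]
opening: 0.0301
gripper_force: 50.0
```

View pics/s3.png

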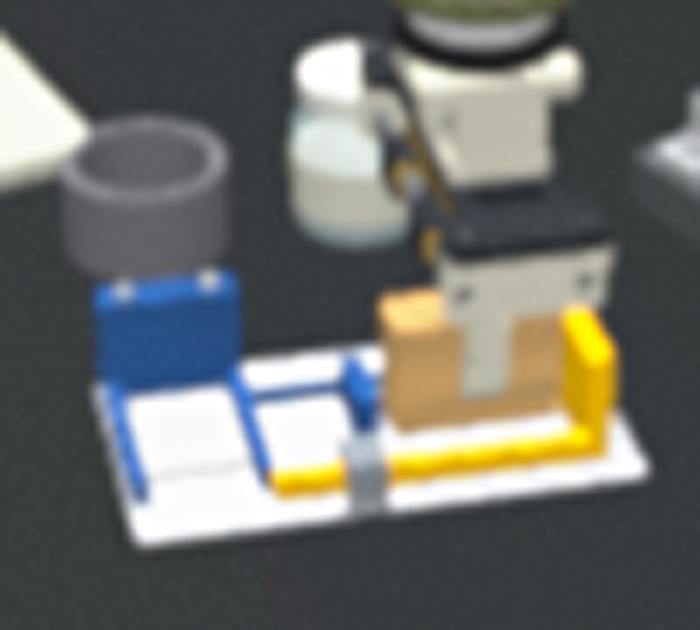

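The block sits low between the stop and the tab, with a small gap at the stop (near (378,390)). I'll ease back onto the stop, release and lift.

```bash
python3 -m inch '[-3,0.3,-0.5,0,15,-5.5,0.5,-1,0,15,-6,0.5,-1,0,15,-6,0.5,-1,0,55,-6,0.5,-1,0,55,-6,0.5,-1,0,55,-6,0.5,-1,0,55,-6,0.5,-1,0,55,-6,0.5,-1,0,55]' 50;  python3 -m inch '[0,0,0,0,55,0,0,0,0,55,0,0,40,0,55,0,0,80,0,60,0,0,120,0,60,0,0,120,0,60]'
python3 - <<'E'
from h import *
s=crop("side",250,120,350,210,7,"s4.png")
E
```

```text
t: 6.97
tool_pos: [0.5989, 0.1432, 0.0205]
orientation: [0.135, 3.139, 0.0]
force: [-0.6, -0.1, 0.8]
opening: 0.0511
gripper_force: 0.0
t: 7.47
tool_pos: [0.604, 0.1441, 0.151]
orientation: [0.134, 3.125, 0.004]
force: [1.0, -0.4, 2.3]
opening: 0.0558
gripper_force: 0.0
```

View pics/s4.png

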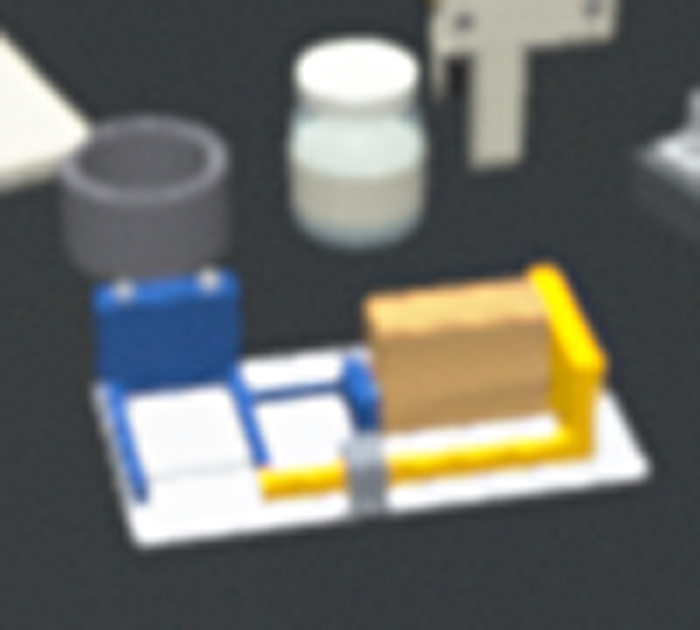

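The gate is propped: the block bears on the stop and the tab and the gripper is clear. Now to the wheel, turning the hand by -85°.

```bash
python3 -m inch '[0,0,0,-5,75,-14,-35,0,-12,75,-28,-70,0,-19,75,-42,-105,0,-26,75,-56,-140,0,-33,75,-70,-175,0,-40,75,-84,-210,0,-47,75,-98,-245,0,-54,75,-112,-280,0,-61,75,-128,-318,0,-68,75]' 4; python3 -m inch '[0,0,0,-7,75,0,0,0,-14,75,0,0,0,-17.1,75,0,0,0,-17.1,75,0,0,0,-17.1,75]' 4;python3 -c "
from plant import robot
s=robot.read_state();print(s['tool_pos'],s['orientation'],s['q'])"
```

```text
t: 8.35
tool_pos: [0.4695, -0.1757, 0.1396]
orientation: [-1.874, -2.521, -0.0]
force: [1.3, -0.0, -0.9]
opening: 0.0697
gripper_force: 0.0
t: 8.77
tool_pos: [0.4703, -0.1746, 0.1397]
orientation: [-2.219, -2.222, 0.001]
force: [0.6, -0.3, -0.3]
opening: 0.0696
gripper_force: 0.0
[ 0.47028133 -0.17460963  0.13972687] [-2.21888268e+00 -2.22243691e+00  5.65053731e-04] [-4.57763575e-01 -8.45753606e-02  1.85231994e+00  1.40275192e-05
  1.37500954e+00 -4.59366840e-01]
```

```bash
python3 -m inch '[0,0,-40,0,75,0,0,-75,0,75,0,0,-100,0,75,0,0,-113,0,75,0,0,-117,0,75,0,0,-117,0,35,0,0,-117,0,35,0,0,-117,0,35,0,0,-117,0,35,0,0,-117,0,35]' 4; python3 -m inch '[0,0,0,0,35,0,0,0,0,35,0,0,0,0,35]' 4
```

```text
t: 9.6
tool_pos: [0.4709, -0.1752, 0.0247]
orientation: [2.221, 2.221, -0.001]
force: [-7.7, -0.8, 6.1]
opening: 0.0409
gripper_force: 4.0
t: 9.85
tool_pos: [0.4702, -0.175, 0.0242]
orientation: [-2.221, -2.221, 0.002]
force: [-6.3, 0.2, 4.9]
opening: 0.0403
gripper_force: 4.0
```

A side force of -6 N in x suggests the wheel's true x is a bit lower than mine. I'll nudge -x and watch the force.

```bash
for i in 1 2 3; do python3 -m inch '[-0.7,0,0,0,35,-1.5,0,0,0,35,-1.5,0,0,0,35]' 4 | egrep 'tool|force|open'; done
```

```text
tool_pos: [0.4696, -0.175, 0.0241]
force: [-1.4, -1.0, 0.5]
opening: 0.04
gripper_force: 4.0
tool_pos: [0.4686, -0.175, 0.0241]
force: [3.0, 0.6, 0.4]
opening: 0.0403
gripper_force: 4.0
tool_pos: [0.4678, -0.1752, 0.0246]
force: [4.8, -0.6, 2.0]
opening: 0.0399
gripper_force: 4.0
```

Run:
```python
from h import *
np.set_printoptions(precision=1,suppress=True)
s=read_camera("side")
for k in comps(s,(4,130,90),(17,255,255),(285,210,330,270)): 
    x=np.int32(cv2.boundingRect(k)); print(x,cv2.minAreaRect(k),cv2.contourArea(k))
print(proj(s,[(.4705,-.1747,.04),(.4705,-.1747,.08),(.4545,-.1747,.04),(.4865,-.1747,.04)]))
cv2.imwrite("pics/w.png",cv2.resize(s["image"][190:275,270:350],None,fx=7,fy=7,interpolation=cv2.INTER_CUBIC))
```

```text
[285 249   3  17] ((286.0, 257.0), (2.0, 16.0), 0.0) 23.0
[302 228  17  28] ((310.1824951171875, 241.5144500732422), (26.745113372802734, 15.484012603759766), 87.39744567871094) 302.0
[[308.4 239.1]
 [308.5 227.4]
 [302.6 240.3]
 [314.2 237.8]]
```

View pics/w.png

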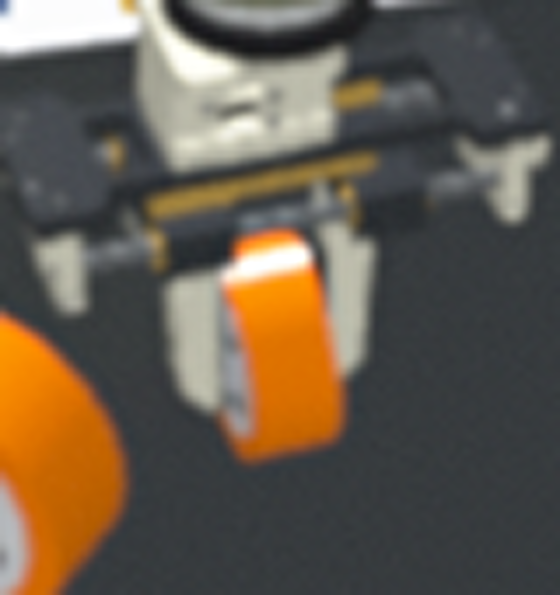

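The wheel stands upright between the pads (crop (285,350), white mark on top), and the side force is near zero at x≈469.4. Rolling starts, with the heading turned slightly left.

```bash
python3 -m inch '[2.6,0,0,0,35,2.6,3,0,1,35,2.4,9,0,2,35,2,17,0,2,35,1.7,26,0,2,35,1.4,35,0,2,35,1,44,0,2,35,0.7,53,0,2,35,0.4,62,0,2,35,0,71,0,2,35]' 4
python3 - <<'E'
from h import *
np.set_printoptions(precision=1,suppress=True)
st=robot.read_state(); print(st["force"],st["tool_pos"])
s=read_camera("side")
p=st["tool_pos"].copy(); p[2]=.04; u=proj(s,[p])[0].astype(int); print("pred centre",u)
for k in comps(s,(4,130,90),(17,255,255),(u[0]-17,u[1]-25,u[0]+18,u[1]+25)): print(cv2.boundingRect(k),cv2.contourArea(k))
h=cv2.cvtColor(s["image"],cv2.COLOR_BGR2HSV)[u[1]-20:u[1]+20,u[0]-9:u[0]+9]
m=cv2.inRange(h,(0,0,200),(180,70,255)); print("white rows",np.where(m.sum(1)>0)[0]+u[1]-20)
# bystanders & mark prediction
th=72/40.; q=p+np.array([0,np.sin(th)*.036,np.cos(th)*.036]); print("mark pred",proj(s,[q]))
E
```

```text
t: 11.48
tool_pos: [0.4661, -0.1026, 0.0234]
orientation: [-2.182, -2.26, 0.0]
force: [1.7, -0.3, -1.2]
opening: 0.0397
gripper_force: 4.0
[ 1.7 -0.3 -1.2] [ 0.5 -0.1  0. ]
pred centre [298 222]
(293, 207, 18, 33) 353.5
white rows []
mark pred [[295.1 217.4]]
```

No white is left on the near face, as rolling predicts (the mark has gone to the far side). Continuing.

```bash
python3 -m inch '[-0.3,9,0,0,35,-0.6,18,0,0,35,-0.9,27,0,0,35,-1.2,36,0,0,35,-1.5,45,0,0,35,-1.8,54,0,0,35,-2.1,63,0,0,35,-2.4,72,0,0,35,-2.7,81,0,0,35,-3,90,0,0,35]' 4
python3 -m inch '[-0.3,9,0,0,35,-0.4,17,0,-1,35,-0.4,24,0,-2.5,35,-0.3,30,0,-4,35,0,36,0,-5.5,35,0.5,42,0,-6.9,35,1,48,0,-6.9,35,1.5,54,0,-6.9,35,1.5,54,0,-6.9,35]' 4
python3 - <<'E'
from h import *
np.set_printoptions(precision=1,suppress=True)
st=robot.read_state(); p=st["tool_pos"]*1e3
d=p[:2]-[472,154]; a=np.radians(-4.9); print("bay xy",d@[np.cos(a),np.sin(a)],d@[-np.sin(a),np.cos(a)],st["force"],p[2])
s=read_camera("side");t=read_camera("top"); P=np.r_[p[:2]/1e3,.04]
u=proj(s,[P])[0].astype(int); print("pred",u)
for k in comps(s,(4,130,90),(17,255,255),(u[0]-25,u[1]-25,u[0]+25,u[1]+25)): print(cv2.boundingRect(k),cv2.contourArea(k))
h=cv2.cvtColor(s["image"],cv2.COLOR_BGR2HSV)[u[1]-20:u[1]+20,u[0]-9:u[0]+9]
m=cv2.inRange(h,(0,0,180),(180,90,255)); print("white rows",np.where(m.sum(1)>0)[0]+u[1]-20)
E
```

```text
t: 12.37
tool_pos: [0.4628, -0.0128, 0.0233]
orientation: [-2.182, -2.259, 0.001]
force: [-0.2, -1.0, -2.5]
opening: 0.0396
gripper_force: 4.0
t: 13.12
tool_pos: [0.4644, 0.0415, 0.0233]
orientation: [-2.313, -2.125, 0.0]
force: [-1.1, 0.4, -1.6]
opening: 0.0398
gripper_force: 4.0
bay xy 2.00974108417169 -112.70893660447904 [-1.1  0.4 -1.6] 23.334710171731697
pred [283 193]
(280, 199, 14, 11) 99.5
(278, 183, 14, 13) 77.5
white rows [173 174 177 178 179 180 181 182 183 184 185 186 187 188 189 190 191 192
 193 194 195 196 197 198 199 205]
```

The mark is visible again on the near side after a ¾+ turn, and the gate stays open. The wheel is at bay x=2, y=-113, on heading. Going through the mouth and over the sill.

```bash
python3 -m inch '[0.3,7,0,0,35,0.7,14,0,0,35,1,21,0,0,35,1.4,28,0,0,35,1.8,35,0,0,35,2.4,42,0,0,35,3,49,0,0,35,3.6,56,0,0,35,4.2,63,0,0,35,4.8,69,0.5,0,35]' 4
python3 -m inch '[0.4,5,1,0,35,0.9,10,1.5,0,35,1.3,15,2,0,35,1.7,20,2,0,35,2.1,25,1.5,0,35,2.6,30,1,0,35,3,35,0.5,0,35,3.4,39,0,0,35,3.6,42,0,0,35,3.6,42,0,0,35]' 4
python3 - <<'E'
from h import *
np.set_printoptions(precision=1,suppress=True)
st=robot.read_state(); p=st["tool_pos"]*1e3
d=p[:2]-[472,154]; a=np.radians(-4.9); print("bay xy",d@[np.cos(a),np.sin(a)],d@[-np.sin(a),np.cos(a)],st["force"],p[2])
E
```

```text
t: 14.05
tool_pos: [0.4692, 0.11, 0.0237]
orientation: [-2.314, -2.124, 0.001]
force: [0.8, -0.8, -5.7]
opening: 0.0399
gripper_force: 4.0
t: 14.88
tool_pos: [0.4735, 0.1521, 0.0242]
orientation: [2.314, 2.124, 0.002]
force: [-1.6, 0.4, 1.9]
opening: 0.0376
gripper_force: 5.9
bay xy 1.6860199221380012 -1.7954716497444625 [-1.6  0.4  1.9] 24.182044294945893
```

The opening has dropped below the boss width, so the pads may have slipped off the bosses. Looking before going on.

Run:
```python
from h import *
np.set_printoptions(precision=1,suppress=True)
st=robot.read_state(); print(st["opening"],st["gripper_force"],st["force"])
s=crop("side",245,130,335,205,8,"s5.png")
for n,y in(("home",0),("sill",-30),("short",-15)):
    a=np.radians(-4.9); q=np.array([472,154])+y*np.array([-np.sin(a),np.cos(a)]); print(n,proj(s,[np.r_[q/1e3,.04],np.r_[q/1e3,.0],np.r_[q/1e3,.08]]).ravel())
for k in comps(s,(4,130,90),(17,255,255),(250,150,310,215),8): print(cv2.boundingRect(k),cv2.contourArea(k))
```

```text
0.03761494469652232 5.850531680916902 [-1.6  0.4  1.9]
home [276.8 173.5 277.3 183.8 276.3 162.8]
sill [278.4 178.6 278.9 189.  278.  167.8]
short [277.6 176.  278.1 186.4 277.1 165.3]
(272, 163, 13, 25) 212.0
```

View pics/s5.png

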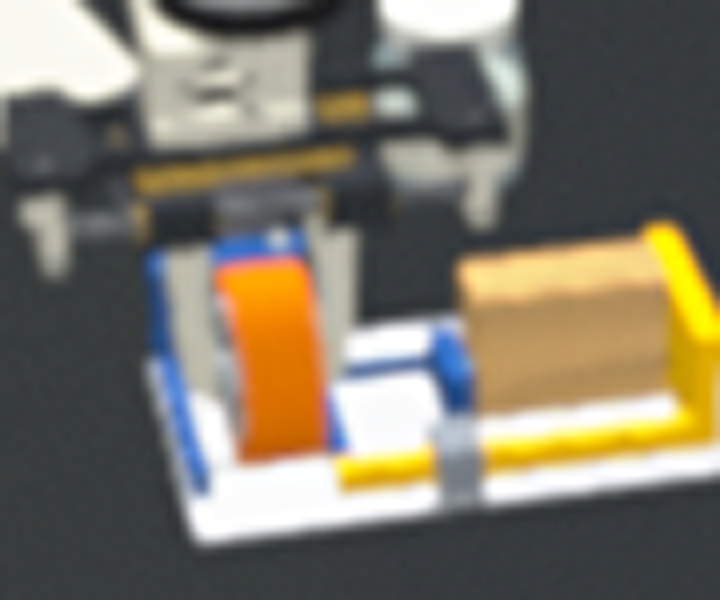

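The wheel stands upright in the bay at about y≈-14, on the sill. The pads slid ahead off the bosses, and gate and block are fine. I'll release, rise, go behind the wheel and push it home with shut fingers at axle height.

```bash
python3 -m inch '[0,0,0,0,65,0,0,0,0,65,0,0,0,0,65,0,0,0,0,65,0,0,0,0,65,0,0,40,0,65,0,0,80,0,65,0,0,85,0,65,0,0,85,0,65]' 4
python3 - <<'E'
from h import *
np.set_printoptions(precision=1,suppress=True)
s=read_camera("side")
for k in comps(s,(4,130,90),(17,255,255),(250,150,310,215),8): print(cv2.boundingRect(k),cv2.contourArea(k),cv2.minAreaRect(k))
for y in(0,-15,-42):
    a=np.radians(-4.9); e1=np.array([np.cos(a),np.sin(a),0]);e2=np.array([-np.sin(a),np.cos(a),0]); c0=np.array([472,154,40])+y*e2
    P=[c0+x*e1+40*(np.cos(f)*e2+np.sin(f)*np.array([0,0,1])) for x in(-16,16) for f in np.linspace(0,6.28,60)]
    print(y,cv2.boundingRect(proj(s,np.array(P)/1e3).astype(np.float32)), )
E
```

```text
t: 15.68
tool_pos: [0.4761, 0.1518, 0.1129]
orientation: [2.312, 2.121, 0.01]
force: [0.7, 0.6, 0.0]
opening: 0.0603
gripper_force: 0.0
(271, 160, 13, 25) 171.0 ((277.88018798828125, 171.8679656982422), (24.03115463256836, 11.273874282836914), 81.46923065185547)
0 (269, 160, 16, 27)
-15 (270, 162, 15, 28)
-42 (271, 167, 16, 28)
```

After release the wheel's outline (rows 160-185) matches the home position. I'll clear the arm and confirm from above.

```bash
python3 -m inch '[0,0,40,0,65,0,-40,80,0,65,0,-80,100,0,65,-10,-120,100,0,65,-20,-160,100,0,65,-30,-200,100,0,65,-30,-240,100,0,65,-30,-280,100,0,65,-30,-320,100,0,65,-30,-320,100,0,65]' 4
python3 - <<'E'
from h import *
np.set_printoptions(precision=1,suppress=True)
a=np.radians(-4.9); e1=np.array([np.cos(a),np.sin(a),0]);e2=np.array([-np.sin(a),np.cos(a),0])
for n,box in(("side",(250,150,310,215)),("top",(240,190,290,230))):
    c=read_camera(n)
    for k in comps(c,(4,130,90),(17,255,255),box,8): print(n,cv2.boundingRect(k),cv2.contourArea(k),cv2.minAreaRect(k))
    for y in(0,-5,-15,-30):
        c0=np.array([472,154,40])+y*e2
        P=[c0+x*e1+40*(np.cos(f)*e2+np.sin(f)*np.array([0,0,1])) for x in(-16,16) for f in np.linspace(0,6.28,60)]
        print(y,cv2.boundingRect(proj(c,np.array(P)/1e3).astype(np.float32)))
b=max(comps(c,(10,50,150),(24,200,255),(255,160,290,195)),key=cv2.contourArea)
r=cv2.minAreaRect(np.array([onz(c,p,.06)[:2]*1e3 for p in b[:,0]],np.float32)); d=np.r_[np.array(r[0])-[472,154],0]; print("block bay",d@e1,d@e2,r[1])
g=cv2.cvtColor(c["image"],cv2.COLOR_BGR2HSV)
E
```

```text
t: 16.57
tool_pos: [0.4414, -0.1737, 0.2067]
orientation: [-2.318, -2.118, 0.004]
force: [0.4, -0.1, -0.1]
opening: 0.0604
gripper_force: 0.0
side (273, 165, 5, 20) 39.0 ((274.9619140625, 174.4669952392578), (19.165456771850586, 3.2773642539978027), 85.91438293457031)
0 (269, 160, 16, 27)
-5 (269, 161, 16, 27)
-15 (270, 162, 15, 28)
-30 (271, 165, 15, 27)
top (252, 201, 24, 12) 191.5 ((263.1075134277344, 206.336181640625), (23.076147079467773, 9.873085021972656), 6.709837436676025)
0 (251, 201, 26, 14)
-5 (253, 201, 25, 14)
-15 (256, 202, 25, 13)
-30 (260, 202, 26, 14)
block bay 125.20218982188966 -1.0173400644622923 (29.215991973876953, 73.92542266845703)
```

The top view puts the wheel home (y≈-2, x≈0) with the block holding the gate. Handing in.

```bash
python3 -c "
from plant import job
print(job.close_job())"
```

```text
the job is handed in; nothing more can be done
None
```

The job is handed in, though the hand-in returned no verdict: the block is holding the gate open, and the wheel was rolled in over the sill and stands against the back stop, about 2 mm short in the last top view. I moved nothing near the spoon, tape, spare wheel, jar or pen, but did not re-measure them at the end.

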